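# Sweep the loose red tube caps into the collection tray

### The job

Clear the microscope bench: with the fingertips, sweep the three loose red tube caps along the bench, over the yellow lip and wholly into the dark collection tray, where they stay lying flat. Slide them only: do not pick up, lift or tip a cap. Leave the blue cap, the jar and the tube rack standing where they are.

Things in the scene. Friction and masses are not known exactly. Their poses are not given: they have to be found in the camera images.
- cap_a: red screw cap of a large sample tube lying flat on the bench like a disc: diameter 34 mm, height 16 mm, solid, about 15 g, ribbed side; slides easily; origin at the centre of its underside; to be swept into the tray. It may start at any of the places among the blue cap and the jar
- cap_b: red screw cap of a large sample tube lying flat on the bench like a disc: diameter 34 mm, height 16 mm, solid, about 15 g, ribbed side; slides easily; origin at the centre of its underside; to be swept into the tray. It may start at any of the places among the blue cap and the jar
- cap_c: red screw cap of a large sample tube lying flat on the bench like a disc: diameter 34 mm, height 16 mm, solid, about 15 g, ribbed side; slides easily; origin at the centre of its underside; to be swept into the tray. It may start at any of the places among the blue cap and the jar
- cap_blue: blue screw cap of a large sample tube lying flat on the bench like a disc: diameter 34 mm, height 16 mm, solid, about 15 g, ribbed side; slides easily; origin at the centre of its underside; still needed, to be left alone
- jar: small amber glass jar with a white lid, upright, diameter 40 mm, height 42 mm, about 70 g, loose; to be left alone; origin at the centre of its underside
- rack: black microtube rack with small tubes in it, 50 mm (its x) by 150 mm (its y), 54 mm high over the tubes, about 600 g, loose, beyond the work; to be left alone; origin at the centre of its underside
- tray: dark steel tray fixed to the bench; origin at bench level under its floor's centre. Its -x looks out of the open mouth (roughly to the robot's right, -y, within 0.4 rad), its y runs along the mouth. Floor 3 mm above the bench, inside x = -55 to +55 mm, y = -80 to +80 mm. Side walls (x = -80 to +59 mm) and back wall: 4 mm thick, tops 25 mm above the bench
- tray_lip (a point): middle of the top of the yellow lip, where it meets the tray's floor (x = -55 mm in the tray's frame, 3 mm above the bench). The lip is a full-width ramp, 160 mm wide, rising 3 mm over 25 mm from the bench outside (x = -80 mm) to here

How it is judged:
By the outcome, as a careful person would: the job done as asked, in the order asked, and still so for the second after the job is handed in, with the robot touching nothing.
It also fails if it takes over 72 s, if anything falls off the work surface, if the arm or the gripper's body presses on something with over 40 N, if the wrist force passes 120 N, or if a joint passes its speed limit or range.

### The arm

A 6-joint arm with a two-finger parallel gripper is mounted at the origin on the work surface. World frame = base frame: x ahead of the robot, y to its left, z up, the work surface at z = 0. Lengths are in m, angles in rad, forces in N, time in s.
With the tool pointing down it reaches from about 0.35 to 0.975 m from the base axis. Payload 4.9 kg.
Tool frame: the origin (TCP) lies on the centre line of the jaws, within the pads' length; the fingertips stand 25 mm ahead of it and the grasp point (between the pads) lies 6 mm ahead of it; z points along the fingers, y is the line along which they close (so a half turn about z gives the same grasp; the last joint's range is limited). The gripper opens to 85 mm and grips with 20 to 120 N. Pads are 22 mm wide; open, the fingers measure 114 mm over their backs; the gripper's body (76 mm by 85 mm) begins 54 mm behind the grasp point. The pads swing forward as they close: fully open they stand 13 mm farther back than shut.
Start: joints at [1.082, 0.053, 1.613, -0, 1.476, -0.119], TCP at [0.226, 0.583, 0.226] pointing down, gripper open.
Joint ranges: [-3.01, 3.01], [-1.01, 2.22], [0.06, 2.58], [-1.02, 4.17], [0.09, 2.62], [-3.14, 3.14]. Speed limits (rad/s): [2.57, 2.57, 3.14, 3.14, 3.14, 3.14].

### API

Orientations are given as a unit quaternion [w, x, y, z].
In Python, from plant import state, grab_frame, get_calibration, job gives the robot as it stands. The module is installed in compiled form; this text tells all that it offers.
- The arm moves only by the tool move_arm, never from a script. Its argument "targets" is a list that holds one entry, the list of rows, each a list of 5 numbers: the opening in per cent of the stroke, from 0 (shut) to 100 (fully open), then the shift along the tool's x, y, z as a fraction of full scale, then the turn about the tool's z as a fraction of full scale. A call has 1 to 5 rows; each row shifts and turns the commanded pose from where the row before left it, along the tool's axes as they then stand; what a row does not reach is not made up. Full scale, the value 1, is 0.6 m for a shift and 6 degrees for a turn. A row lasts 1/12 s, in which the tool goes at most 41.7 mm and 7.16 degrees, less where a joint would pass 70% of its speed; a pose out of reach is approached as far as the arm can. A call with a number of a shift or a turn outside -1 to 1 is refused whole. A call with a gripper value outside its range is refused whole. The fingers move at their own pace and stop on an object; the grip force is fixed at half the most. Time passes only in rows, so rows that do not move let the fingers close. It gives the time, the measured TCP pose, the force, the opening and the grip force at its end, in the units of the state.
- state(): the state, without advancing time (a new reading comes with each control period).
- grab_frame(name): name is "scene" or "top" or "wrist"; returns the picture (384x512x3 uint8, red, green, blue); there is no depth.
- get_calibration(name): a dict with "vertical_fov" (degrees; the focal length in pixels is half the picture's height over the tangent of half this angle, whatever the lens; pixels are square), "cx", "cy" (the principal point, pixels), "R" (3x3) and "t" (3): a world point X has camera coordinates R X + t. Camera axes: x right, y down, z forward; pixel columns grow to the right and rows downward; lengths in m; the calibration is good to about 2 mm. A picture is of the moment at which its call begins: read the wrist's pose just before it. get_calibration takes no time and is no camera call; for the wrist camera it gives the pose at the moment of the call.
- job.job_done(): hands the job in; it is judged then, once.
The state is a dict: "time": time; "joint_pos": joint angles; "joint_vel": joint speeds; "joint_efforts": joint torques, N m; "tool_pos": TCP position; "tool_rot": TCP orientation; "contact_force": force on the tool from outside, world axes, zero at the start; "ft_torque": the same for the moment, N m; "gripper_width": opening from 0.0 (shut) to 1.0 (fully open); "grasp_force": force on a finger pad.
Only numpy, scipy, OpenCV 4.12 (cv2) and the standard library are available. Lean on these libraries where they do the work, as an engineer would, in place of code of your own. Each camera call takes 0.05 s, during which the arm holds its last target. There are 200 camera calls.

## Working session

There is one attempt and no reset: what is moved stays moved. The work goes in short steps, Python scripts to look and compute and a tool call to move; the robot and the scene stay as the last step left them, time stands still between calls to the robot, and variables do not carry over. Pictures are saved under pics/ and viewed, at most 10 in all, crops included, and the job is handed in when it is done.

Besides the shell and the picture viewer there is one more tool, called after "Emit:" as name(argument=value, ...) on one line, values as JSON. move_arm: Moves the arm, as the interface text tells. Shift numbers are shares of 0.6 m and turn numbers shares of 6 degrees, none past 1 either way. Its arguments: {"type":"object","properties":{"targets":{"type":"array"}},"required":["targets"]}

```bash
mkdir -p pics
cat > h.py <<'E'
import numpy as np, cv2
from plant import state, grab_frame, get_calibration
def ray(cal,u,v,h):
    f=192/np.tan(np.radians(cal["vertical_fov"])/2)
    R=np.array(cal["R"]);t=np.array(cal["t"])
    d=R.T@np.array([(u-cal["cx"])/f,(v-cal["cy"])/f,1.]);c=-R.T@t
    return c+d*(h-c[2])/d[2]
def blobs(img,cal,h,lo,hi,amin=30):
    hsv=cv2.cvtColor(img,cv2.COLOR_RGB2HSV)
    m=cv2.inRange(hsv,np.array(lo),np.array(hi))
    n,l,s,c=cv2.connectedComponentsWithStats(m)
    return [(s[i,4],c[i].round(1),ray(cal,*c[i],h).round(4)) for i in range(1,n) if s[i,4]>amin]
E
python3 - <<'E'
from h import *
s=state();print(s["time"],s["tool_pos"],s["tool_rot"],s["gripper_width"])
for n in("top","scene"):
    im=grab_frame(n);c=get_calibration(n);cv2.imwrite(f"pics/{n}0.png",im[:,:,::-1])
    print(n,c["vertical_fov"],ray(c,0,0,0),ray(c,511,0,0),ray(c,0,383,0))
    for k,lo,hi in(("red",(0,120,60),(8,255,255)),("red2",(172,120,60),(180,255,255)),("blue",(100,120,50),(130,255,255)),("yel",(20,120,80),(35,255,255))):
        print(k,blobs(im,c,.016 if k!="yel" else .002,lo,hi))
E
```

```text
0.0 [0.22558021 0.58219113 0.22515866] [-3.00790555e-04  1.83854306e-01  9.82952973e-01 -9.77557136e-04] 1.0016692148819304
top 54.1607903275692 [1.12481111 0.63091916 0.        ] [ 1.11547823 -0.66521689  0.        ] [0.17982136 0.6091597  0.        ]
red [(np.int32(158), array([338.9, 204.5]), array([ 0.5987, -0.211 ,  0.016 ])), (np.int32(158), array([345.4, 249.2]), array([ 0.4908, -0.2244,  0.016 ])), (np.int32(151), array([296.9, 256.9]), array([ 0.4737, -0.1069,  0.016 ]))]
red2 []
blue [(np.int32(4909), array([ 55.9, 114.3]), array([0.8269, 0.4772, 0.016 ])), (np.int32(59), array([424.3, 120.2]), array([ 0.8038, -0.4258,  0.016 ])), (np.int32(143), array([249. , 261.9]), array([0.4632, 0.0087, 0.016 ]))]
yel [(np.int32(34), array([275.9, 119.9]), array([ 0.8116, -0.0615,  0.002 ])), (np.int32(32), array([241.1, 136.8]), array([0.77  , 0.0255, 0.002 ])), (np.int32(665), array([180.4, 212.5]), array([0.5837, 0.1761, 0.002 ]))]
scene 48.48044668680194 [-0.48375454  0.11674937  0.        ] [0.8462268 1.0848312 0.       ] [ 0.50246199 -0.57657506  0.        ]
red [(np.int32(182), array([169.8, 192.7]), array([ 0.4794, -0.1122,  0.016 ])), (np.int32(220), array([137.3, 234.7]), array([ 0.4962, -0.2295,  0.016 ])), (np.int32(226), array([180. , 257.9]), array([ 0.6031, -0.2157,  0.016 ]))]
red2 []
blue [(np.int32(412), array([356.3,   8.1]), array([0.4779, 0.733 , 0.016 ])), (np.int32(615), array([385. ,  42.7]), array([0.6257, 0.6353, 0.016 ])), (np.int32(71), array([419.1,  98.6]), array([0.7999, 0.4845, 0.016 ])), (np.int32(160), array([200.2, 157.2]), array([0.4688, 0.0034, 0.016 ]))]
yel [(np.int32(451), array([281.7, 138.6]), array([0.5842, 0.1738, 0.002 ])), (np.int32(33), array([311.8, 206.9]), array([0.749 , 0.0515, 0.002 ])), (np.int32(40), array([306.2, 246.2]), array([ 0.7907, -0.0363,  0.002 ]))]
```

View pics/top0.png

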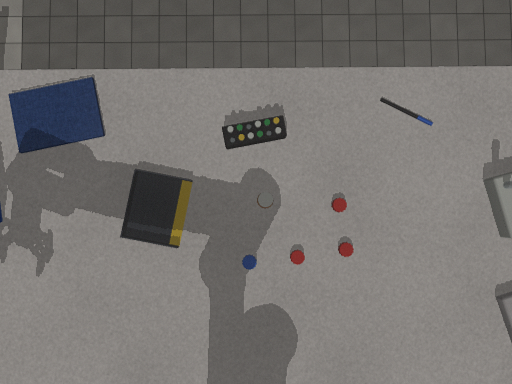

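View pics/scene0.png

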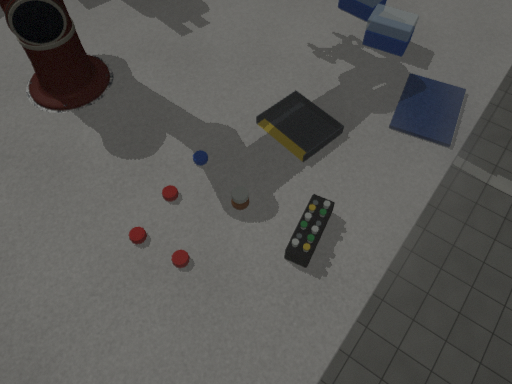

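The top view shows the red caps at (339,204), (345,249) and (297,257). The blue cap is at (249,262), the jar at (265,200), the tray around (157,208), and the lip on its right at (180,212). The scene view agrees, and the caps there are free-standing. Next I'll work in the tray frame.

```bash
cat >> h.py <<'E'
def trayframe():
    im=cv2.cvtColor(cv2.imread("pics/top0.png"),cv2.COLOR_BGR2RGB);c=get_calibration("top")
    m=cv2.inRange(cv2.cvtColor(im,cv2.COLOR_RGB2HSV),np.array((20,110,50)),np.array((35,255,255)))
    n,l,s,_=cv2.connectedComponentsWithStats(m);i=1+np.argmax(s[1:,4])
    p=np.argwhere(l==i)[:,::-1]
    w=np.array([ray(c,*q,.0015)[:2] for q in p]).astype(np.float32)
    (cx,cy),sz,_=r=cv2.minAreaRect(w)
    b=cv2.boxPoints(r);e=[b[1]-b[0],b[2]-b[1]];e=max(e,key=np.linalg.norm);e/=np.linalg.norm(e)
    if e[0]>0:e=-e
    x=np.array([-e[1],-e[0]])*[-1,-1]; x=np.array([e[1],-e[0]])
    return np.array([cx,cy])+x*.0675,x,e,sz
def totray(p,T): d=np.array(p)[:2]-T[0];return (1000*np.array([d@T[1],d@T[2]])).round(1)
E
python3 - <<'E'
from h import *
import pickle
T=trayframe();print(T,np.degrees(np.arctan2(T[1][1],T[1][0])))
pickle.dump(T,open("T.pkl","wb"))
im=cv2.cvtColor(cv2.imread("pics/top0.png"),cv2.COLOR_BGR2RGB);c=get_calibration("top")
for n,u,h in(("jar",(265.3,199.5),.042),("A",(296.9,256.9),.013),("B",(345.4,249.2),.013),("C",(338.9,204.5),.013),("blue",(249,261.9),.013),("rackL",(227,148),.04),("rackR",(286,137),.04)):
    w=ray(c,*u,h);print(n,w.round(3),totray(w,T))
c=get_calibration("scene")
for n,u in(("A",(169.8,192.7)),("B",(137.3,234.7)),("C",(180,257.9)),("blue",(200.2,157.2))):
    print(n,totray(ray(c,*u,.011),T))
print("tcp",totray(state()["tool_pos"],T))
E
```

```text
(array([0.59762504, 0.24231801]), array([0.20308615, 0.97916085], dtype=float32), array([-0.97916085,  0.20308615], dtype=float32), (0.02550145424902439, 0.16006577014923096)) 78.28251
jar [ 0.612 -0.032  0.042] [-265.4  -69.6]
A [ 0.473 -0.107  0.013] [-367.5   50.7]
B [ 0.49  -0.225  0.013] [-479.4   10. ]
C [ 0.599 -0.212  0.013] [-444.3  -93.4]
blue [0.463 0.009 0.013] [-256.1   84.7]
rackL [0.735 0.058 0.04 ] [-152.6 -172.4]
rackR [ 0.76  -0.083  0.04 ] [-285.3 -225.5]
A [-369.9   47.1]
B [-482.     6.5]
C [-446.5  -96.1]
blue [-258.    81.1]
tcp [257.3 433.3]
```

```bash
cat >> h.py <<'E'
def tp():
    import pickle;T=pickle.load(open("T.pkl","rb"));s=state()
    w,x,y,z=s["tool_rot"];tx=np.array([1-2*(y*y+z*z),2*(x*y+w*z)])
    yaw=np.degrees(np.arctan2(tx[1],tx[0]))-np.degrees(np.arctan2(T[1][1],T[1][0]))
    return T,s,totray(s["tool_pos"],T),s["tool_pos"][2]*1000,yaw
def plan(pts,step=40):
    "pts (x,y,z mm tray frame, yaw deg rel. tray): rows to go"
    T,s,p,z,yaw=tp();p=np.array([*p,z])
    for q in pts:
        d=np.array(q[:3],float)-p;n=max(1,int(np.ceil(np.linalg.norm(d)/step)),int(np.ceil(abs(q[3]-yaw)/6)))
        dy=(q[3]-yaw)/n
        for k in range(n):
            a=np.radians(yaw);v=d/n/600;yaw+=dy
            print([round(float(np.cos(a)*v[0]+np.sin(a)*v[1]),3),round(float(np.sin(a)*v[0]-np.cos(a)*v[1]),3),round(float(-v[2]),3),round(float(-dy/6),2)])
        print("--",q);p=np.array(q[:3],float)
E
python3 - <<'E'
from h import *
print(tp()[2:])
plan([(0,100,200,20),(-412,49,100,0)])
E
```

```text
(array([257.3, 433.3]), np.float64(225.27603247686832), np.float64(80.53098704904704))
[-0.056, -0.03, 0.004, 0.92]
[-0.059, -0.025, 0.004, 0.92]
[-0.061, -0.019, 0.004, 0.92]
[-0.062, -0.013, 0.004, 0.92]
[-0.063, -0.007, 0.004, 0.92]
[-0.064, -0.001, 0.004, 0.92]
[-0.064, 0.005, 0.004, 0.92]
[-0.063, 0.011, 0.004, 0.92]
[-0.061, 0.017, 0.004, 0.92]
[-0.059, 0.023, 0.004, 0.92]
[-0.057, 0.029, 0.004, 0.92]
-- (0, 100, 200, 20)
[-0.061, -0.014, 0.015, 0.3]
[-0.062, -0.012, 0.015, 0.3]
[-0.062, -0.01, 0.015, 0.3]
[-0.062, -0.008, 0.015, 0.3]
[-0.063, -0.006, 0.015, 0.3]
[-0.063, -0.004, 0.015, 0.3]
[-0.063, -0.002, 0.015, 0.3]
[-0.063, -0.0, 0.015, 0.3]
[-0.063, 0.002, 0.015, 0.3]
[-0.063, 0.004, 0.015, 0.3]
[-0.063, 0.006, 0.015, 0.3]
-- (-412, 49, 100, 0)
```

Emit:
move_arm(targets=[[[28,-0.056,-0.03,0.004,0.92],[28,-0.059,-0.025,0.004,0.92],[28,-0.061,-0.019,0.004,0.92],[28,-0.062,-0.013,0.004,0.92],[28,-0.063,-0.007,0.004,0.92]]])

```text
time: 0.52
tool_pos: [0.3502, 0.4358, 0.2137]
tool_rot: [-0.0, 0.415, 0.91, -0.0]
contact_force: [0.3, 1.0, -0.5]
gripper_width: 0.298
grasp_force: 0.0
```

Emit:
move_arm(targets=[[[28,-0.064,-0.001,0.004,0.92],[28,-0.064,0.005,0.004,0.92],[28,-0.063,0.011,0.004,0.92],[28,-0.061,0.017,0.004,0.92],[28,-0.059,0.023,0.004,0.92]]])

```text
time: 0.93
tool_pos: [0.4739, 0.2897, 0.2019]
tool_rot: [-0.0, 0.62, 0.784, -0.0]
contact_force: [1.1, 0.1, -0.3]
gripper_width: 0.28
grasp_force: 0.0
```

Run:
```python
from h import *
print(tp()[2:])
plan([(-412,49,110,0)])
```

```text
(array([ 21.2, 130.8]), np.float64(201.86599362234142), np.float64(25.055141255904772))
[-0.059, -0.015, 0.013, 0.35]
[-0.06, -0.013, 0.013, 0.35]
[-0.06, -0.011, 0.013, 0.35]
[-0.061, -0.009, 0.013, 0.35]
[-0.061, -0.006, 0.013, 0.35]
[-0.061, -0.004, 0.013, 0.35]
[-0.061, -0.002, 0.013, 0.35]
[-0.061, 0.0, 0.013, 0.35]
[-0.061, 0.003, 0.013, 0.35]
[-0.061, 0.005, 0.013, 0.35]
[-0.061, 0.007, 0.013, 0.35]
[-0.061, 0.009, 0.013, 0.35]
-- (-412, 49, 110, 0)
```

Emit:
move_arm(targets=[[[28,-0.059,-0.015,0.013,0.35],[28,-0.06,-0.013,0.013,0.35],[28,-0.06,-0.011,0.013,0.35],[28,-0.061,-0.009,0.013,0.35],[28,-0.061,-0.006,0.013,0.35]]])

```text
time: 1.35
tool_pos: [0.4702, 0.106, 0.1626]
tool_rot: [-0.0, 0.688, 0.726, -0.0]
contact_force: [0.1, 0.6, 0.2]
gripper_width: 0.281
grasp_force: 0.0
```

Emit:
move_arm(targets=[[[28,-0.061,-0.004,0.013,0.35],[28,-0.061,-0.002,0.013,0.35],[28,-0.061,0,0.013,0.35],[28,-0.061,0.003,0.013,0.35],[28,-0.061,0.005,0.013,0.35]]])

```text
time: 1.77
tool_pos: [0.4679, -0.0772, 0.1238]
tool_rot: [-0.0, 0.752, 0.659, 0.0]
contact_force: [1.4, -0.2, -0.2]
gripper_width: 0.278
grasp_force: 0.0
```

Emit:
move_arm(targets=[[[28,-0.061,0.007,0.013,0.35],[28,-0.061,0.009,0.013,0.35],[28,0,0,0,0],[28,0,0,0,0],[28,0,0,0,0]]])

```text
time: 2.18
tool_pos: [0.467, -0.1491, 0.1084]
tool_rot: [-0.001, 0.775, 0.632, -0.0]
contact_force: [-0.1, -0.5, -1.0]
gripper_width: 0.279
grasp_force: 0.0
```

Run:
```python
from h import *
T=tp()[0];print(tp()[2:])
im=grab_frame("wrist");c=get_calibration("wrist");cv2.imwrite("pics/w1.png",im[:,:,::-1])
for lo,hi in(((0,120,50),(8,255,255)),((100,120,40),(130,255,255))):
  for b in blobs(im,c,.014,lo,hi,200):print(b[0],b[1],totray(b[2],T))
plan([(-412,49,70,0)])
```

```text
(array([-409.7,   48.4]), np.float64(108.43400224714512), np.float64(0.10772912949519764))
1304 [254.3 147.5] [-367.7   49.7]
1319 [409.1 230.4] [-442.4  -91.1]
884 [209.9   9.9] [-267.2   82.5]
[-0.005, -0.001, 0.065, 0.03]
-- (-412, 49, 70, 0)
```

View pics/w1.png

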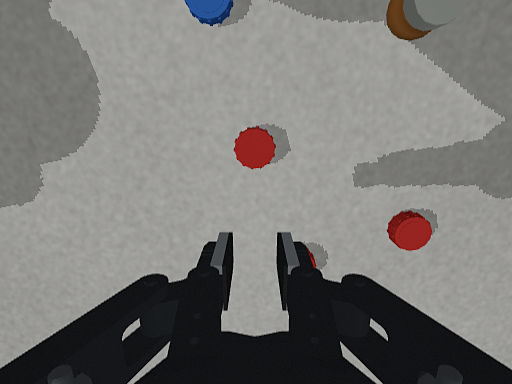

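Wrist view: cap A is at (254,147), centred between the pads. The other caps are clear of the fingers. I'll descend and sweep A.

Emit:
move_arm(targets=[[[28,0,0,0.05,0],[28,0,0,0.05,0],[28,0,0,0.033,0],[28,0,0,0,0],[28,0,0,0,0]]])

```text
time: 2.65
tool_pos: [0.4667, -0.1478, 0.0284]
tool_rot: [-0.001, 0.774, 0.633, -0.0]
contact_force: [0.3, 0.9, -0.1]
gripper_width: 0.278
grasp_force: 0.0
```

Emit:
move_arm(targets=[[[28,0.016,0,0,0],[28,0.02,0,0,0],[28,0.022,0.008,0,0],[28,0.026,0.0125,0,0],[28,0.026,0.0125,0,0]]])

```text
time: 3.07
tool_pos: [0.5017, -0.0873, 0.0311]
tool_rot: [0.001, 0.775, 0.632, 0.001]
contact_force: [0.3, 0.8, 0.7]
gripper_width: 0.281
grasp_force: 0.0
```

Run:
```python
from h import *
T=tp()[0];print(tp()[2:],state()["contact_force"])
im=grab_frame("wrist");c=get_calibration("wrist");cv2.imwrite("pics/w2.png",im[:,:,::-1])
for b in blobs(im,c,.014,(0,120,50),(8,255,255),150):print(b[0],b[1],totray(b[2],T))
```

```text
(array([-342.2,   27. ]), np.float64(31.05832079036773), np.float64(0.15469354875894226)) [0.25819583 0.76064717 0.7474658 ]
622 [238.7 265.1] [-363.4   36.9]
```

View pics/w2.png

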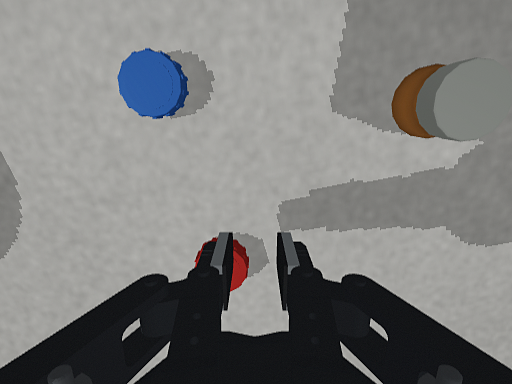

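The left finger has run over cap A instead of pushing it. The cap shows at (238,265), partly under the left pad, so the tips are too high. I'll lift and look again.

Emit:
move_arm(targets=[[[28,0,0,-0.02,0],[28,0,0,-0.05,0],[28,-0.06,0,-0.06,0],[28,-0.06,0,0,0],[28,0,0,0,0]]])

```text
time: 3.53
tool_pos: [0.4885, -0.1579, 0.1058]
tool_rot: [0.005, 0.776, 0.631, 0.001]
contact_force: [-0.8, -1.1, -0.8]
gripper_width: 0.281
grasp_force: 0.0
```

Emit:
move_arm(targets=[[[28,0,0,0,0],[28,0,0,0,0]]])

```text
time: 3.7
tool_pos: [0.4866, -0.1526, 0.1011]
tool_rot: [0.0, 0.775, 0.632, 0.0]
contact_force: [-0.0, -0.4, -0.4]
gripper_width: 0.281
grasp_force: 0.0
```

Run:
```python
from h import *
T=tp()[0];print(tp()[2:],state()["contact_force"])
out=[]
for n in("wrist","top","scene"):
  im=grab_frame(n);c=get_calibration(n);out.append(im)
  for b in blobs(im,c,.014 if n!="scene" else .011,(0,120,50),(8,255,255),50):print(n,b[0],b[1],totray(b[2],T))
a=out[0][:,:,::-1]
b=cv2.resize(out[2][150:300,80:280],None,fx=2,fy=2)[:,:,::-1]
cv2.imwrite("pics/w3.png",np.hstack([cv2.resize(a,(400,300)),b]))
```

```text
(array([-409.3,   28.5]), np.float64(101.09236412107717), np.float64(0.08530564350931513)) [-0.02119572 -0.42306709 -0.41928126]
wrist 1394 [229.9 149.1] [-367.4   49.9]
wrist 1359 [391.1 234. ] [-441.9  -90.4]
wrist 615 [268.8 268.7] [-476.7   16.9]
top 159 [338.9 204.6] [-444.   -93.2]
top 151 [297.  256.9] [-367.6   50.5]
top 344 [345.6 373.7] [-532.8  299.8]
top 81 [319.3 380.5] [-474.1  327.1]
scene 895 [57.  38.8] [-302.1  711.7]
scene 581 [129.3  26.3] [-112.  619.]
scene 1093 [104.5  57.8] [-242.1  543.6]
scene 324 [41.  93.1] [-440.4  533.3]
scene 184 [169.8 192.8] [-370.1   46.9]
scene 217 [137.3 234.6] [-481.8    6.7]
scene 230 [180.1 258. ] [-446.6  -96.4]
```

View pics/w3.png

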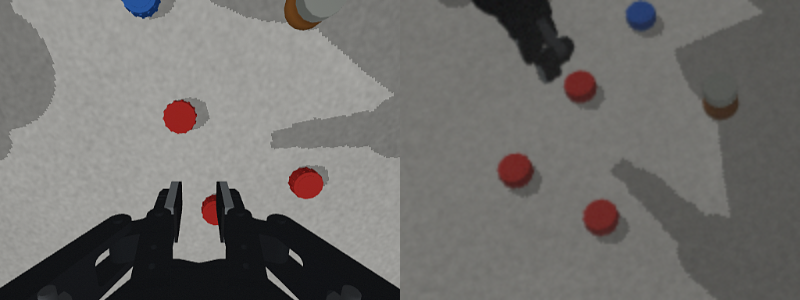

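Cap A did not move (-368, 50), so the tips passed over it. I'll work out the tip height from the wrist image and lower here, on clear bench, with a touch check.

Run:
```python
from h import *
c=get_calibration("wrist");z=state()["tool_pos"][2]
for d in (.006,.010,.014,.018,.022,.025):
    a=ray(c,232,233,z-d);b=ray(c,278,233,z-d)
    T=tp()[0];m=totray((a+b)/2,T)-tp()[2]
    print(d,np.linalg.norm(a-b)*1000,m)
```

```text
0.006 26.493631370859422 [4.3 1. ]
0.01 27.189398413713157 [2.5 1. ]
0.014 27.885165456566956 [0.7 1. ]
0.018 28.580932499420747 [-1.2  1. ]
0.022 29.276699542274486 [-3.   0.9]
0.025 29.798524824414844 [-4.4  0.9]
```

Emit:
move_arm(targets=[[[28,0,0,0.06,0],[28,0,0,0.05,0],[28,0,0,0.013,0],[28,0,0,0,0],[28,0,0,0,0]]])

```text
time: 4.27
tool_pos: [0.4868, -0.1523, 0.0267]
tool_rot: [-0.0, 0.775, 0.632, -0.0]
contact_force: [0.3, -0.8, 0.4]
gripper_width: 0.281
grasp_force: 0.0
```

Emit:
move_arm(targets=[[[28,0,0,0.004,0],[28,0,0,0,0]]])

```text
time: 4.43
tool_pos: [0.4882, -0.1533, 0.026]
tool_rot: [0.001, 0.775, 0.632, 0.001]
contact_force: [-0.0, 0.0, -0.3]
gripper_width: 0.282
grasp_force: 0.0
```

Emit:
move_arm(targets=[[[28,0,0,0.004,0],[28,0,0,0,0]]])

```text
time: 4.6
tool_pos: [0.4874, -0.1531, 0.0227]
tool_rot: [0.001, 0.775, 0.632, 0.0]
contact_force: [0.4, -1.2, -1.5]
gripper_width: 0.278
grasp_force: 0.0
```

Emit:
move_arm(targets=[[[28,0,0,0.004,0],[28,0,0,0,0]]])

```text
time: 4.77
tool_pos: [0.4868, -0.1528, 0.0194]
tool_rot: [-0.0, 0.775, 0.632, -0.0]
contact_force: [-0.9, -0.5, -0.5]
gripper_width: 0.28
grasp_force: 0.0
```

Emit:
move_arm(targets=[[[28,0,0,0.003,0],[28,0,0,0,0]]])

```text
time: 4.93
tool_pos: [0.4866, -0.1527, 0.0173]
tool_rot: [-0.0, 0.775, 0.632, -0.0]
contact_force: [-0.5, -0.4, -1.4]
gripper_width: 0.282
grasp_force: 0.0
```

Emit:
move_arm(targets=[[[28,0,0,0.003,0],[28,0,0,0,0]]])

```text
time: 5.1
tool_pos: [0.4866, -0.1527, 0.0155]
tool_rot: [-0.0, 0.775, 0.632, -0.0]
contact_force: [0.4, 0.7, -0.3]
gripper_width: 0.279
grasp_force: 0.0
```

Emit:
move_arm(targets=[[[28,0,0,0.003,0],[28,0,0,0,0]]])

```text
time: 5.27
tool_pos: [0.4866, -0.1527, 0.0137]
tool_rot: [-0.0, 0.775, 0.632, -0.0]
contact_force: [-0.4, -0.9, 0.8]
gripper_width: 0.282
grasp_force: 0.0
```

Emit:
move_arm(targets=[[[28,0,0,0.002,0],[28,0,0,0,0]]])

```text
time: 5.43
tool_pos: [0.4867, -0.1527, 0.0126]
tool_rot: [-0.0, 0.775, 0.632, -0.0]
contact_force: [0.3, 0.5, -1.1]
gripper_width: 0.28
grasp_force: 0.0
```

Run:
```python
from h import *
T=tp()[0];print(tp()[2:],state()["contact_force"])
im=grab_frame("scene");cv2.imwrite("pics/s4.png",cv2.resize(im[150:260,100:230],None,fx=5,fy=5,interpolation=cv2.INTER_CUBIC)[:,:,::-1])
```

```text
(array([-409.4,   28.4]), np.float64(12.626370122824735), np.float64(0.13242578371124125)) [ 0.26110689  0.53019543 -1.10805256]
```

View pics/s4.png

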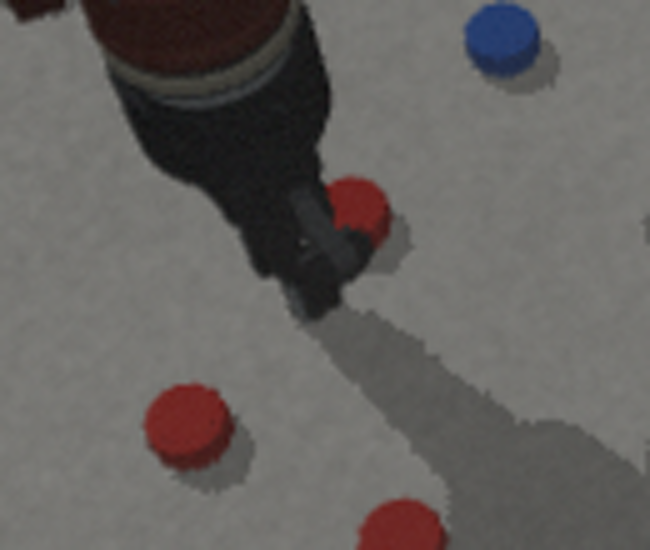

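In the scene crop the fingertip at (312,318) nearly meets its shadow, so it is just above the bench. I'll probe a little further.

Emit:
move_arm(targets=[[[28,0,0,0.002,0],[28,0,0,0,0]]])

```text
time: 5.65
tool_pos: [0.4868, -0.1528, 0.0115]
tool_rot: [-0.0, 0.775, 0.632, -0.0]
contact_force: [0.9, 1.2, -1.0]
gripper_width: 0.283
grasp_force: 0.0
```

Emit:
move_arm(targets=[[[28,0,0,0.002,0],[28,0,0,0,0]]])

```text
time: 5.82
tool_pos: [0.4867, -0.1528, 0.0103]
tool_rot: [-0.0, 0.775, 0.632, -0.0]
contact_force: [0.2, 0.6, 0.2]
gripper_width: 0.28
grasp_force: 0.0
```

Emit:
move_arm(targets=[[[28,0,0,0.002,0],[28,0,0,0,0]]])

```text
time: 5.98
tool_pos: [0.4867, -0.1528, 0.0091]
tool_rot: [-0.0, 0.775, 0.632, -0.0]
contact_force: [-0.5, -0.2, 0.2]
gripper_width: 0.28
grasp_force: 0.0
```

Emit:
move_arm(targets=[[[28,0,0,0.002,0],[28,0,0,0,0]]])

```text
time: 6.15
tool_pos: [0.4867, -0.1528, 0.0079]
tool_rot: [-0.0, 0.775, 0.632, -0.0]
contact_force: [-0.2, 0.6, -0.3]
gripper_width: 0.28
grasp_force: 0.0
```

Run:
```python
from h import *
c=get_calibration("scene");T,s,p,z,y=tp();print(p,z)
for h in(0,.005,.01,.015,.02,.03):print(h,totray(ray(c,162.4,213.6,h),T)-p)
cw=get_calibration("wrist");R=np.array(cw["R"]);print("cam above tcp",(-R.T@np.array(cw["t"]))[2]*1000-z, R[2])
im=grab_frame("wrist");cv2.imwrite("pics/w5.png",im[180:384,80:430,::-1])
```

```text
[-409.4   28.3] 7.8730805223999125
0 [-1.7 -8.1]
0.005 [ -2.7 -11.1]
0.01 [ -3.7 -14.1]
0.015 [ -4.7 -17.1]
0.02 [ -5.7 -20.2]
0.03 [ -7.7 -26.2]
cam above tcp 146.23387591032363 [-0.05841138 -0.28214517 -0.95759188]
```

View pics/w5.png

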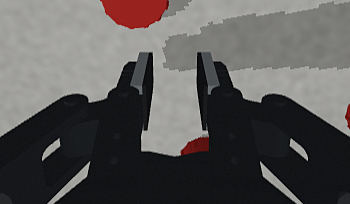

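The image and shadow put the tips level with, or slightly above, the reported TCP, not 25 mm ahead. I'll keep probing down by touch.

Emit:
move_arm(targets=[[[28,0,0,0.004,0],[28,0,0,0,0]]])

```text
time: 6.37
tool_pos: [0.4866, -0.1527, 0.0053]
tool_rot: [-0.0, 0.775, 0.632, -0.0]
contact_force: [-0.4, 0.2, -0.1]
gripper_width: 0.277
grasp_force: 0.0
```

Emit:
move_arm(targets=[[[28,0,0,0.003,0],[28,0,0,0,0]]])

```text
time: 6.53
tool_pos: [0.4866, -0.1527, 0.0035]
tool_rot: [-0.0, 0.775, 0.632, -0.0]
contact_force: [-0.6, -0.2, -0.0]
gripper_width: 0.276
grasp_force: 0.0
```

Emit:
move_arm(targets=[[[28,0,0,0.002,0],[28,0,0,0,0]]])

```text
time: 6.7
tool_pos: [0.4867, -0.1527, 0.0024]
tool_rot: [-0.0, 0.775, 0.632, -0.0]
contact_force: [0.6, 0.1, -0.1]
gripper_width: 0.279
grasp_force: 0.0
```

Emit:
move_arm(targets=[[[28,0,0,0.002,0],[28,0,0,0,0]]])

```text
time: 6.87
tool_pos: [0.4868, -0.1528, 0.0013]
tool_rot: [-0.0, 0.775, 0.632, -0.0]
contact_force: [0.0, -0.8, 0.4]
gripper_width: 0.282
grasp_force: 0.0
```

Emit:
move_arm(targets=[[[28,0,0,0.003,0],[28,0,0,0,0]]])

```text
time: 7.03
tool_pos: [0.4866, -0.1527, -0.0006]
tool_rot: [-0.0, 0.775, 0.632, -0.0]
contact_force: [-0.9, -0.1, -0.2]
gripper_width: 0.278
grasp_force: 0.0
```

Emit:
move_arm(targets=[[[28,0,0,0.002,0],[28,0,0,0,0]]])

```text
time: 7.2
tool_pos: [0.4867, -0.1528, -0.0017]
tool_rot: [-0.0, 0.775, 0.632, -0.0]
contact_force: [-0.7, -0.9, -0.2]
gripper_width: 0.278
grasp_force: 0.0
```

Emit:
move_arm(targets=[[[28,0,0,0.002,0],[28,0,0,0,0]]])

```text
time: 7.37
tool_pos: [0.4867, -0.1528, -0.0029]
tool_rot: [-0.0, 0.775, 0.632, -0.0]
contact_force: [-0.2, 0.6, -0.4]
gripper_width: 0.281
grasp_force: 0.0
```

Run:
```python
from h import *
T,s,p,z,y=tp();print(p,z,y,s["contact_force"])
im=grab_frame("scene");cv2.imwrite("pics/s6.png",cv2.resize(im[180:230,140:200],None,fx=10,fy=10,interpolation=cv2.INTER_CUBIC)[:,:,::-1])
```

```text
[-409.4   28.3] -2.929495070889052 0.12912342942502164 [-0.22219301  0.57278051 -0.36512713]
```

View pics/s6.png

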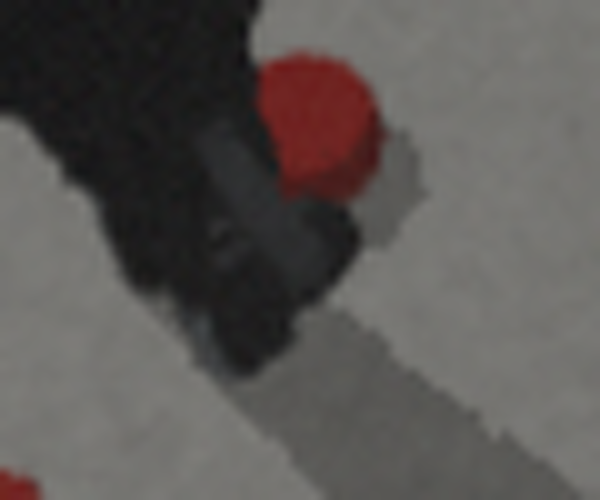

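The tip is now at about bench level at crop (235,375), next to its shadow, and there's no contact force. This height should push well. I'll move left 21 mm, then start the sweep.

Emit:
move_arm(targets=[[[28,-0.005,-0.018,0,0],[28,0,-0.017,0,0],[28,0,0,0,0],[28,0.016,0,0,0],[28,0.02,0,0,0]]])

```text
time: 7.83
tool_pos: [0.47, -0.1302, -0.0025]
tool_rot: [0.0, 0.775, 0.631, 0.0]
contact_force: [0.6, 0.6, -0.9]
gripper_width: 0.279
grasp_force: 0.0
```

Emit:
move_arm(targets=[[[28,0.02,0.004,0,0],[28,0.025,0.012,0,0],[28,0.025,0.012,0,0],[28,0.012,0.006,0,0],[28,0,0,0,0]]])

```text
time: 8.25
tool_pos: [0.5009, -0.0846, -0.0025]
tool_rot: [0.0, 0.774, 0.633, 0.0]
contact_force: [-0.6, 0.5, 0.6]
gripper_width: 0.274
grasp_force: 0.0
```

```bash
cat > chk.py <<'E'
from h import *
import sys
T,s,p,z,y=tp();print(s["time"],p,round(z,1),round(y,2),s["contact_force"].round(1))
for n in sys.argv[1:]:
  im=grab_frame(n);c=get_calibration(n)
  for b in blobs(im,c,.011 if n=="scene" else .014,(0,120,50),(8,255,255),40):
    q=totray(b[2],T)
    if abs(q[1])<200:print(n,b[0],b[1],q)
E
python3 chk.py wrist top scene
```

```text
8.25 [-339.8   28.3] -2.5 0.28 [-0.6  0.5  0.6]
wrist 4006 [255.7 208.9] [-313.4   29.5]
top 159 [338.9 204.6] [-444.   -93.2]
top 148 [346.  249.1] [-480.5    9.4]
scene 220 [137.3 234.7] [-482.     6.6]
scene 229 [180.1 258. ] [-446.6  -96.4]
```

Emit:
move_arm(targets=[[[28,0.02,0.006,0,0],[28,0.03,0.007,0,0],[28,0.033,0,0,0],[28,0.033,0,0,0],[28,0.033,0,0,0]]])

```text
time: 8.82
tool_pos: [0.5256, 0.0006, -0.0027]
tool_rot: [-0.0, 0.775, 0.632, 0.0]
contact_force: [-0.2, -0.5, -0.6]
gripper_width: 0.277
grasp_force: 0.1
```

Emit:
move_arm(targets=[[[28,0.033,0,0,0],[28,0.033,0,0,0],[28,0.033,0,0,0],[28,0.033,-0.003,-0.002,0],[28,0.033,-0.004,-0.002,0]]])

```text
time: 9.23
tool_pos: [0.5413, 0.0986, -0.0004]
tool_rot: [-0.0, 0.775, 0.632, -0.0]
contact_force: [-0.1, 0.4, 0.4]
gripper_width: 0.282
grasp_force: 0.0
```

```bash
python3 chk.py wrist
```

```text
9.2333 [-152.1   26. ] -0.4 0.07 [-0.1  0.4  0.4]
wrist 3877 [254.5 210.3] [-123.9   27.4]
```

Emit:
move_arm(targets=[[[28,0.03,-0.004,-0.002,0],[28,0.03,-0.004,-0.002,0],[28,0.03,-0.004,0,0],[28,0.03,-0.004,0,0],[28,0.03,-0.004,0,0]]])

```text
time: 9.7
tool_pos: [0.5476, 0.1888, 0.0021]
tool_rot: [0.0, 0.775, 0.632, -0.0]
contact_force: [-0.8, -0.8, 0.4]
gripper_width: 0.283
grasp_force: 0.1
```

Emit:
move_arm(targets=[[[28,0.03,-0.004,0,0],[28,0.03,-0.003,0,0],[28,0.025,0,0,0],[28,0.012,0,0,0],[28,0,0,0,0]]])

```text
time: 10.12
tool_pos: [0.5555, 0.2471, 0.0022]
tool_rot: [0.0, 0.775, 0.633, 0.0]
contact_force: [-0.0, 0.5, -0.1]
gripper_width: 0.278
grasp_force: 0.0
```

```bash
python3 chk.py wrist; python3 -c "
from h import *
plan([(-30,42,3,0),(-60,40,80,0),(-522,8,70,0)])"
```

```text
10.1167 [-3.9 42.2] 2.2 0.2 [-0.   0.5 -0.1]
wrist 3966 [254.3 207.9] [21.3 43.7]
[-0.042, 0.0, -0.002, 0.03]
-- (-30, 42, 3, 0)
[-0.017, 0.001, -0.043, -0.0]
[-0.017, 0.001, -0.043, -0.0]
[-0.017, 0.001, -0.043, -0.0]
-- (-60, 40, 80, 0)
[-0.064, 0.004, 0.001, -0.0]
[-0.064, 0.004, 0.001, -0.0]
[-0.064, 0.004, 0.001, -0.0]
[-0.064, 0.004, 0.001, -0.0]
[-0.064, 0.004, 0.001, -0.0]
[-0.064, 0.004, 0.001, -0.0]
[-0.064, 0.004, 0.001, -0.0]
[-0.064, 0.004, 0.001, -0.0]
[-0.064, 0.004, 0.001, -0.0]
[-0.064, 0.004, 0.001, -0.0]
[-0.064, 0.004, 0.001, -0.0]
[-0.064, 0.004, 0.001, -0.0]
-- (-522, 8, 70, 0)
```

Emit:
move_arm(targets=[[[28,-0.042,0,0,0],[28,-0.017,0.001,-0.043,0],[28,-0.017,0.001,-0.043,0],[28,-0.017,0.001,-0.043,0],[28,-0.064,0.004,0,0]]])

```text
time: 10.58
tool_pos: [0.5446, 0.1544, 0.086]
tool_rot: [0.002, 0.774, 0.633, 0.005]
contact_force: [1.3, -1.5, 0.6]
gripper_width: 0.28
grasp_force: 0.0
```

Emit:
move_arm(targets=[[[28,-0.064,0.004,0,0],[28,-0.064,0.004,0,0],[28,-0.064,0.004,0,0],[28,-0.064,0.004,0,0],[28,-0.064,0.004,0,0]]])

```text
time: 11.0
tool_pos: [0.5124, -0.0401, 0.0795]
tool_rot: [0.0, 0.775, 0.632, -0.0]
contact_force: [0.9, -0.7, 0.7]
gripper_width: 0.28
grasp_force: 0.0
```

Emit:
move_arm(targets=[[[28,-0.064,0.004,0,0],[28,-0.064,0.004,0,0],[28,-0.064,0.004,0,0],[28,-0.064,0.004,0,0],[28,-0.064,0.004,0,0]]])

```text
time: 11.42
tool_pos: [0.4852, -0.2306, 0.0794]
tool_rot: [0.0, 0.775, 0.632, -0.0]
contact_force: [0.3, 0.1, -0.1]
gripper_width: 0.28
grasp_force: 0.0
```

Emit:
move_arm(targets=[[[28,-0.064,0.004,0,0],[28,0,0,0,0],[28,0,0,0,0]]])

```text
time: 11.67
tool_pos: [0.4802, -0.2685, 0.0795]
tool_rot: [-0.0, 0.776, 0.63, -0.0]
contact_force: [-0.2, 0.3, -0.2]
gripper_width: 0.281
grasp_force: 0.0
```

```bash
python3 chk.py wrist top; python3 -c "
from h import *
plan([(-522,8,70,0),(-522,8,-2.5,0)])"
```

```text
11.6667 [-524.1   11.3] 79.5 -0.15 [-0.2  0.3 -0.2]
wrist 2284 [403.   99.5] [-443.8  -91.2]
wrist 1674 [259.1 149.9] [-478.8    9.2]
top 159 [338.9 204.5] [-444.1  -93.3]
top 176 [139.8 223.2] [21.  43.9]
top 160 [345.5 249.2] [-479.3    9.9]
top 375 [420.4 295.6] [-676.8   84.6]
top 107 [449.9 289.6] [-744.4   56.8]
[-0.001, 0.005, 0.015, 0.01]
-- (-522, 8, 70, 0)
[0.0, 0.0, 0.06, -0.0]
[0.0, 0.0, 0.06, -0.0]
-- (-522, 8, -2.5, 0)
```

Emit:
move_arm(targets=[[[28,0,0.003,0.05,0],[28,0,0,0.05,0],[28,0,0,0.036,0],[28,0,0,0,0],[28,0.016,0,0,0]]])

```text
time: 12.18
tool_pos: [0.4852, -0.2566, -0.0024]
tool_rot: [-0.0, 0.775, 0.632, -0.0]
contact_force: [-0.3, -0.2, -0.9]
gripper_width: 0.28
grasp_force: 0.0
```

Emit:
move_arm(targets=[[[28,0.02,0,0,0],[28,0.025,0,0,0],[28,0.033,0,0,0],[28,0.035,0,0,0],[28,0.035,0,0,0]]])

```text
time: 12.6
tool_pos: [0.5028, -0.1675, -0.002]
tool_rot: [-0.0, 0.774, 0.633, 0.0]
contact_force: [0.1, 0.3, -0.7]
gripper_width: 0.281
grasp_force: 0.1
```

```bash
python3 chk.py wrist
```

```text
12.6 [-420.6    9.7] -2.0 0.2 [ 0.1  0.3 -0.7]
wrist 3970 [254.5 211.5] [-391.8   11.5]
wrist 3805 [445.6 292.9] [-436.7  -89. ]
```

Emit:
move_arm(targets=[[[28,0.034,0.001,0,0],[28,0.034,0.001,0,0],[28,0.034,0,0,0],[28,0.034,0,0,0],[28,0.034,0,0,0]]])

```text
time: 13.07
tool_pos: [0.5242, -0.0682, -0.002]
tool_rot: [-0.0, 0.774, 0.633, 0.0]
contact_force: [0.1, -0.4, -0.4]
gripper_width: 0.279
grasp_force: 0.1
```

Emit:
move_arm(targets=[[[28,0.034,0,0,0],[28,0.034,0,0,0],[28,0.034,0,0,0],[28,0.034,0.001,0,0],[28,0.034,0.001,0,0]]])

```text
time: 13.48
tool_pos: [0.5456, 0.0315, -0.002]
tool_rot: [-0.0, 0.774, 0.633, -0.0]
contact_force: [0.1, 0.8, 0.1]
gripper_width: 0.284
grasp_force: 0.1
```

Emit:
move_arm(targets=[[[28,0.034,0.002,0,0],[28,0.034,0.002,0,0],[28,0.034,0.002,-0.003,0],[28,0.034,0.002,-0.003,0],[28,0.034,0.002,-0.002,0]]])

```text
time: 13.9
tool_pos: [0.5718, 0.1302, 0.0029]
tool_rot: [-0.0, 0.774, 0.633, -0.0]
contact_force: [-0.4, -1.1, -0.3]
gripper_width: 0.283
grasp_force: 0.1
```

```bash
python3 chk.py wrist
```

```text
13.9 [-115.     2.6] 2.9 0.23 [-0.4 -1.1 -0.3]
wrist 3663 [254.5 208.9] [-87.    3.4]
```

Emit:
move_arm(targets=[[[28,0.033,0.003,0,0],[28,0.033,0.003,0,0],[28,0.033,0.003,0,0],[28,0.033,0.003,0,0],[28,0.03,0.001,0,0]]])

```text
time: 14.37
tool_pos: [0.599, 0.2235, 0.0028]
tool_rot: [-0.0, 0.774, 0.633, -0.0]
contact_force: [-0.2, 0.3, 0.8]
gripper_width: 0.284
grasp_force: 0.1
```

Emit:
move_arm(targets=[[[28,0.015,0,0,0],[28,0,0,0,0],[28,-0.03,0,0,0],[28,-0.03,0,-0.02,0],[28,-0.03,0,-0.06,0]]])

```text
time: 14.78
tool_pos: [0.5847, 0.1756, 0.0445]
tool_rot: [-0.003, 0.775, 0.632, -0.006]
contact_force: [0.3, 0.7, -1.2]
gripper_width: 0.28
grasp_force: 0.0
```

Emit:
move_arm(targets=[[[28,-0.03,0,-0.055,0],[28,-0.06,0,0,0]]])

```text
time: 14.95
tool_pos: [0.5841, 0.1253, 0.0917]
tool_rot: [0.003, 0.774, 0.633, 0.006]
contact_force: [1.4, -0.7, 0.4]
gripper_width: 0.282
grasp_force: 0.0
```

```bash
python3 chk.py wrist top; python3 -c "
from h import *
plan([(-482,-111,75,25)])"
```

```text
14.95 [-117.3  -10.6] 91.7 0.27 [ 1.4 -0.7  0.4]
wrist 1784 [178.2  17.1] [ 7.2 42.8]
wrist 2035 [246.   20.9] [ 5.1 -2.9]
top 431 [170.2 211.2] [-45.    1.4]
top 157 [338.9 204.5] [-444.1  -93.3]
top 373 [166.7 233.8] [-47.9  56.4]
top 75 [183.1 296.9] [-117.2  196.4]
[-0.06, 0.017, 0.002, -0.42]
[-0.061, 0.015, 0.002, -0.42]
[-0.061, 0.012, 0.002, -0.42]
[-0.062, 0.009, 0.002, -0.42]
[-0.062, 0.007, 0.002, -0.42]
[-0.062, 0.004, 0.002, -0.42]
[-0.062, 0.001, 0.002, -0.42]
[-0.062, -0.002, 0.002, -0.42]
[-0.062, -0.004, 0.002, -0.42]
[-0.062, -0.007, 0.002, -0.42]
-- (-482, -111, 75, 25)
```

Emit:
move_arm(targets=[[[28,-0.06,0.017,0,-0.42],[28,-0.061,0.015,0,-0.42],[28,-0.061,0.012,0,-0.42],[28,-0.062,0.009,0,-0.42],[28,-0.062,0.007,0,-0.42]]])

```text
time: 15.47
tool_pos: [0.5933, -0.0636, 0.0826]
tool_rot: [-0.001, 0.7, 0.714, -0.001]
contact_force: [0.9, 0.0, -0.8]
gripper_width: 0.281
grasp_force: 0.0
```

Emit:
move_arm(targets=[[[28,-0.062,0.004,0,-0.42],[28,-0.062,0.001,0,-0.42],[28,-0.062,-0.002,0.002,-0.42],[28,-0.062,-0.004,0.002,-0.42],[28,-0.062,-0.007,0.002,-0.42]]])

```text
time: 15.88
tool_pos: [0.6084, -0.2493, 0.0789]
tool_rot: [-0.001, 0.618, 0.787, -0.0]
contact_force: [0.4, -0.1, 0.3]
gripper_width: 0.283
grasp_force: 0.0
```

Emit:
move_arm(targets=[[[28,0,0,0,0],[28,0,0,0,0],[28,0,0,0,0]]])

```text
time: 16.13
tool_pos: [0.6086, -0.2474, 0.079]
tool_rot: [-0.001, 0.619, 0.786, 0.0]
contact_force: [-1.0, 0.3, -0.2]
gripper_width: 0.281
grasp_force: 0.0
```

```bash
python3 chk.py wrist top; python3 -c "
from h import *
plan([(-482,-111,75,25),(-482,-111,-2.5,25)])"
```

```text
16.1333 [-477.2 -110.2] 79.0 25.29 [-1.   0.3 -0.2]
wrist 1658 [254.6 160.8] [-444.3  -94.1]
top 175 [145.6 204.3] [16.8 -3.5]
top 157 [339.  204.6] [-444.3  -93.3]
top 246 [410.3 209.4] [-617.1 -115.1]
top 177 [139.7 223.2] [21.3 44.1]
top 313 [410.2 263.8] [-639.6   14.3]
top 2633 [379.5 336.2] [-596.8  197.8]
[-0.009, -0.003, 0.007, 0.07]
-- (-482, -111, 75, 25)
[0.0, 0.0, 0.065, -0.0]
[0.0, 0.0, 0.065, -0.0]
-- (-482, -111, -2.5, 25)
```

Emit:
move_arm(targets=[[[28,-0.009,0,0.05,0],[28,0,0,0.05,0],[28,0,0,0.036,0],[28,0,0,0,0],[28,0.015,0,0,0]]])

```text
time: 16.65
tool_pos: [0.6091, -0.244, -0.0016]
tool_rot: [0.0, 0.618, 0.786, -0.0]
contact_force: [0.3, -0.2, -0.8]
gripper_width: 0.281
grasp_force: 0.0
```

Emit:
move_arm(targets=[[[28,0.02,-0.001,0,0],[28,0.025,-0.003,0,0],[28,0.03,-0.004,0,0],[28,0.033,-0.004,0,0],[28,0.033,-0.004,0,0]]])

```text
time: 17.07
tool_pos: [0.5786, -0.1622, -0.0012]
tool_rot: [-0.0, 0.618, 0.786, 0.0]
contact_force: [-0.7, -0.1, -0.1]
gripper_width: 0.281
grasp_force: 0.1
```

```bash
python3 chk.py wrist; python3 -c "
from h import *
plan([(-325,-12,-2.5,25),(-250,10,-2.5,0)],18)"
```

```text
17.0667 [-400.   -63.5] -1.2 25.39 [-0.7 -0.1 -0.1]
wrist 3931 [254.5 211.1] [-373.6  -49.1]
[0.029, -0.004, 0.0, 0.02]
[0.029, -0.005, 0.0, 0.02]
[0.029, -0.005, 0.0, 0.02]
[0.029, -0.005, 0.0, 0.02]
[0.029, -0.005, 0.0, 0.02]
-- (-325, -12, -2.5, 25)
[0.026, 0.004, -0.0, 0.83]
[0.026, 0.002, -0.0, 0.83]
[0.026, -0.001, -0.0, 0.83]
[0.026, -0.003, -0.0, 0.83]
[0.026, -0.005, -0.0, 0.83]
-- (-250, 10, -2.5, 0)
```

Emit:
move_arm(targets=[[[28,0.029,-0.004,0,0],[28,0.029,-0.005,0,0],[28,0.029,-0.005,0,0],[28,0.029,-0.005,0,0],[28,0.029,-0.005,0,0]]])

```text
time: 17.53
tool_pos: [0.5442, -0.0816, -0.0013]
tool_rot: [0.0, 0.618, 0.786, 0.0]
contact_force: [0.9, -0.6, -0.6]
gripper_width: 0.284
grasp_force: 0.1
```

Emit:
move_arm(targets=[[[28,0.026,0.004,0,0.83],[28,0.026,0.002,0,0.83],[28,0.026,-0.001,0,0.83],[28,0.026,-0.003,0,0.83],[28,0.026,-0.005,0,0.83]]])

```text
time: 17.95
tool_pos: [0.5374, -0.0034, -0.0014]
tool_rot: [-0.0, 0.774, 0.633, -0.0]
contact_force: [0.4, 0.8, -0.4]
gripper_width: 0.278
grasp_force: 0.1
```

```bash
python3 chk.py wrist; python3 -c "
from h import *
plan([(-190,6,-1.5,0),(-100,-25,3,0),(0,-49,3,0)],20)"
```

```text
17.95 [-252.9    9. ] -1.4 0.21 [ 0.4  0.8 -0.4]
wrist 3934 [254.5 211.1] [-225.1   11.1]
[0.025, 0.002, -0.0, 0.01]
[0.025, 0.002, -0.0, 0.01]
[0.025, 0.002, -0.0, 0.01]
[0.025, 0.002, -0.0, 0.01]
-- (-190, 6, -1.5, 0)
[0.03, 0.01, -0.002, -0.0]
[0.03, 0.01, -0.002, -0.0]
[0.03, 0.01, -0.002, -0.0]
[0.03, 0.01, -0.002, -0.0]
[0.03, 0.01, -0.002, -0.0]
-- (-100, -25, 3, 0)
[0.028, 0.007, -0.0, -0.0]
[0.028, 0.007, -0.0, -0.0]
[0.028, 0.007, -0.0, -0.0]
[0.028, 0.007, -0.0, -0.0]
[0.028, 0.007, -0.0, -0.0]
[0.028, 0.007, -0.0, -0.0]
-- (0, -49, 3, 0)
```

Emit:
move_arm(targets=[[[28,0.025,0.002,0,0],[28,0.025,0.002,0,0],[28,0.025,0.002,0,0],[28,0.025,0.003,0,0],[28,0.031,0.012,0,0]]])

```text
time: 18.42
tool_pos: [0.5647, 0.0705, -0.0018]
tool_rot: [-0.0, 0.773, 0.635, -0.001]
contact_force: [-0.1, -0.7, 0.3]
gripper_width: 0.278
grasp_force: 0.1
```

Emit:
move_arm(targets=[[[28,0.031,0.012,-0.002,0],[28,0.031,0.012,-0.002,0],[28,0.031,0.012,-0.003,0],[28,0.031,0.012,0,0],[28,0.031,0.012,0,0]]])

```text
time: 18.83
tool_pos: [0.6193, 0.155, 0.0029]
tool_rot: [0.0, 0.773, 0.635, -0.0]
contact_force: [-0.5, -0.8, 0.2]
gripper_width: 0.28
grasp_force: 0.3
```

```bash
python3 chk.py wrist; python3 -c "
from h import *
plan([(-60,-47,3,0),(-10,-47,3,0)],20)"
```

```text
18.8333 [-81.1 -39. ] 2.9 0.53 [-0.5 -0.8  0.2]
wrist 6666 [66.7 37.8] [23.  41.4]
wrist 6141 [176.9  46.6] [20. -5.]
wrist 3843 [254.3 208.6] [-53.1 -38.8]
[0.03, 0.011, 0.001, 0.1]
-- (-60, -47, 3, 0)
[0.028, 0.0, -0.0, -0.0]
[0.028, 0.0, -0.0, -0.0]
[0.028, 0.0, -0.0, -0.0]
-- (-10, -47, 3, 0)
```

Then retreat and raise the arm, clear of everything.

Emit:
move_arm(targets=[[[28,0.03,0.011,0,0.1],[28,0.028,0.001,0,0],[28,0.028,0,0,0],[28,0.028,0,0,0],[28,0.01,0,0,0]]])

```text
time: 19.3
tool_pos: [0.6416, 0.2277, 0.0028]
tool_rot: [-0.0, 0.776, 0.631, 0.0]
contact_force: [0.3, 0.2, 0.9]
gripper_width: 0.278
grasp_force: 0.1
```

Emit:
move_arm(targets=[[[28,0,0,0,0],[28,-0.03,0,0,0],[28,-0.03,0,-0.02,0],[28,-0.03,0,-0.06,0],[28,-0.03,0,-0.06,0]]])

```text
time: 19.72
tool_pos: [0.6238, 0.152, 0.0844]
tool_rot: [-0.002, 0.777, 0.63, -0.003]
contact_force: [0.5, -0.1, 0.7]
gripper_width: 0.279
grasp_force: 0.0
```

Emit:
move_arm(targets=[[[28,-0.05,0,-0.04,0],[28,-0.06,0,-0.02,0],[28,-0.06,0,0,0],[28,-0.06,0,0,0],[28,0,0,0,0]]])

```text
time: 20.13
tool_pos: [0.5967, 0.013, 0.1229]
tool_rot: [0.001, 0.779, 0.628, -0.001]
contact_force: [0.6, 0.5, -0.2]
gripper_width: 0.279
grasp_force: 0.0
```

```bash
python3 chk.py top scene
python3 - <<'E'
from h import *
a=grab_frame("top");c=get_calibration("top");T=tp()[0]
for b in blobs(a,c,.014,(100,120,50),(130,255,255)):print(b[1],totray(b[2],T))
s=grab_frame("scene")
f=lambda i:cv2.resize(i,None,fx=2,fy=2)[:,:,::-1]
cv2.imwrite("pics/end.png",np.hstack([f(a[100:290,100:300]),f(s[80:270,160:350])]))
E
```

```text
20.1333 [-224.7  -45.7] 122.9 -0.53 [ 0.6  0.5 -0.2]
top 174 [148.1 187.7] [ 19.1 -44.2]
top 468 [197.7 209.7] [-109.7  -14.9]
top 424 [224.2 195.7] [-165.9  -60.7]
top 173 [145.7 204.4] [16.6 -3.4]
top 312 [222.2 219.8] [-172.9   -2.5]
top 179 [139.7 223.2] [21.3 43.9]
scene 157 [295.7 108.3] [21. 43.]
scene 318 [314.1 123.9] [ 17.5 -25.7]
[ 54.6 114.6] [ 280.8 -175.9]
[424.2 120.2] [-613.1 -338.2]
[249.  261.8] [-256.2   84.4]
```

View pics/end.png

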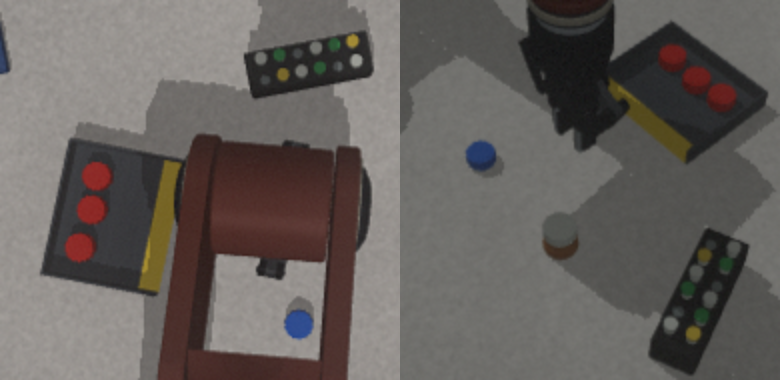

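All three red caps lie flat in the tray, at (97,176), (91,210) and (79,248) in the top crop. The blue cap, jar and rack have not moved, and the arm is clear.

```bash
python3 -c "
from plant import job
print(job.job_done())"
```

```text
the job is handed in; nothing more can be done
None
```

I swept the three red caps into the tray, where they lie flat. The blue cap, jar and rack are where they were, and I handed the job in at about 20 s of the 72 s allowed.

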